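# Set a flat-edged disc against the alignment bar and its mandrel in the V-blocks

## Robot

A 7-joint arm with a two-finger parallel gripper is mounted at the origin on the work surface. World frame = base frame: x ahead of the robot, y to its left, z up, the work surface at z = 0. Lengths are in mm, angles in rad, forces in N, time in s.
With the tool pointing down it reaches from about 400 to 875 mm from the base axis. Payload 4.4 kg.
Tool frame: the origin (TCP) lies at the very end of the fingers, on their centre line; the grasp point (between the pads) lies 19 mm behind it; z points along the fingers, y is the line along which they close (so a half turn about z gives the same grasp; the last joint's range is limited). The gripper opens to 85 mm and grips with 20 to 120 N. Pads are 22 mm wide; open, the fingers measure 114 mm over their backs; the gripper's body (76 mm by 85 mm) begins 54 mm behind the grasp point. The pads swing forward as they close: fully open they stand 13 mm farther back than shut.
Start: joints at [-1.346, 0.628, 0.038, 1.517, -0.027, 0.996, -0.02], TCP at [186.343, 622.731, 231.313] pointing down, gripper open.
Joint ranges: [-3.06, 3.06], [-0.37, 2.12], [-1.25, 1.32], [0.18, 2.47], [-1.1, 4.24], [0.23, 1.98], [-2.94, 2.94]. Speed limits (rad/s): [2.57, 2.57, 3.14, 3.14, 3.14, 3.14, 3.14].

## Interface

Orientations are given as [roll, pitch, yaw] about the fixed x, y, z axes, in that order (R = Rz(yaw) Ry(pitch) Rx(roll)).
In Python, from cell import ctrl gives the robot as it stands.
- The arm moves only by the tool jog_arm, never from a script. Its argument "plan" is a list of rows, each an object of numbers: "tx", "ty", "tz": the shift along the tool's x, y, z as a fraction of full scale; "wx", "wy", "wz": the turn, a rotation vector about the tool's x, y, z as a fraction of full scale; "claw": the closure, from 0 (fully open) to 1 (shut). In form: [{"tx": .., "ty": .., "tz": .., "wx": .., "wy": .., "wz": .., "claw": ..}, ...]. A call has 1 to 12 rows; each row is the pose to reach, as a shift and turn from the pose commanded when the call began, along the tool's axes at that moment; what a row does not reach only later rows make up. Full scale, the value 1, is 300 mm for a shift and 90 degrees for a turn. A row lasts 1/10 s, in which the tool goes at most 50 mm and 8.59 degrees, less where a joint would pass 70% of its speed; a pose out of reach is approached as far as the arm can. A call with a number of a shift or a turn outside -1 to 1 is refused whole. A call with a gripper value outside its range is refused whole. The fingers move at their own pace and stop on an object; the grip force is fixed at half the most. Time passes only in rows, so rows that repeat a pose let the fingers close. It gives the time, the measured TCP pose, the force, the opening and the grip force at its end, in the units of the state.
- ctrl.read_state(): the state, without advancing time (a new reading comes with each control period).
- ctrl.get_image(name): name is "side" or "top"; returns a dict with "img" (400x640x3 uint8, red, green, blue), "depth" (400x640 float32, mm along the optical axis (not along the pixel's ray), 0 where there is no reading), "fx", "fy", "cx", "cy" (pixels), "distortion" ([k1, k2, p1, p2, k3] as OpenCV has them; the pictures are not rectified), "position" and "orientation" of the camera in the world. Camera axes: x right, y down, z forward; pixel columns grow to the right and rows downward; lengths in mm; the calibration is good to about 2 mm. A picture is of the moment at which its call begins.
- ctrl.finish_job(): hands the job in; it is judged then, once.
Trained networks look in a picture, given as the dict that the camera call returned (one of the last four; its "shot" number tells which), for a name from the list of things; names that differ only in an ending like _2 or _b are one class to them, and where a whole thing is asked for, a point or a joint stands for the part that bears it (a point fixed in the world has none). Each returns a list of dicts, best first, with "score" (0 to 1); they miss things now and then, are a little off and sometimes report something else, mostly with a low value. They report only what shows in the picture. A call takes as long as a camera call. They do not tell look-alikes from the thing itself.
- ctrl.trace(picture, thing): "pixels" (400x640 bool, what is visible of it) and "extent" ([centre column, centre row, width, height] in pixels, round what is visible of it).
The state is a dict: "clock": time; "qpos": joint angles; "qd": joint speeds; "tau": joint torques, N m; "eef_pos": TCP position; "tool_rot": TCP orientation; "force": force on the tool from outside, world axes, zero at the start; "torque": the same for the moment, N m; "width": finger opening in mm; "gripper_force": force on a finger pad.
Only numpy, scipy, OpenCV 4.12 (cv2) and the standard library are available. Lean on these libraries where they do the work, as an engineer would, in place of code of your own. Each camera call takes 0.05 s, during which the arm holds its last target. There are 200 camera calls.

## Task

Get the measuring plate ready for the next inspection. First lift the steel mandrel that lies in the disc's way and lay it (do not drop it) in the two V-blocks, square body between them, so that it sits level on both round ends; then, keeping the flat-edged disc down on the granite and without gripping its two pins, push it round with your fingertips and slide it to the alignment bar until its whole flat lies flush against the bar's long side that faces the disc. Leave the other things on the plate where they are.

Things in the scene. Friction and masses are not known exactly. Their poses are not given: they have to be found in the camera images.
- disc: aluminium disc, 120 mm diameter, 14 mm thick, 0.45 kg, loose on the granite, one flat cut 36 mm from its centre (96 mm long). Origin: centre of underside; +x points out through the flat's middle, +z up. Two steel pins, 14 mm diameter, 30 mm tall, stand on top at y = +38 and -38 mm, x = 0. The flat starts 0.9 to 3.14 rad off the bar, either way. Slides easily; do not lift it or grip its pins
- flat (a point): middle of the disc's flat face (36 mm from its centre, 7 mm above its underside)
- pin_a (a point): centre of the top of the pin at the disc's y = +38 mm
- pin_b (a point): centre of the top of the pin at the disc's y = -38 mm
- bar: steel alignment bar fixed on the granite, 180 mm long (its x), 24 mm wide (its y), 16 mm high. Origin: centre of its underside. The face the disc goes against is the long face at its y = -12 mm, which faces the disc
- mandrel: steel mandrel 170 mm long, about 0.55 kg: a square body 28 x 28 mm, 60 mm long, in the middle and a round end of 20 mm diameter, 55 mm long, on each side. Origin: middle of its axis; its x runs along the axis (both ends are alike). It starts lying on a flat of its body on the granite between the disc and the bar, axis 14 mm above the granite
- vblocks: pair of grey V-blocks on one base 150 x 54 mm, fixed on the granite. Origin: centre of the base's underside; x runs along the mandrel's axis when it is seated. The blocks are 22 mm thick, centred at x = +55 and -55 mm; their 90 degree notches are 35 mm wide at the top, 47 mm above the granite
- v_seat (a point): where the middle of the mandrel's axis comes to lie when seated: above the V-blocks' origin, 44 mm above the granite
- plate: black granite plate 450 x 860 mm, fixed, that everything stands on; origin centre of its underside, its top is 30 mm above the table (z = 0.030)
- gauge_block: plain steel block 30 x 60 x 35 mm high, on the granite beside the disc's way (nearer the robot); origin centre of underside. Loose: leave it where it is
- weight: brass knob-topped check weight, 38 mm diameter, 60 mm tall, on the granite beside the disc's way (farther from the robot); origin centre of underside. Loose: leave it where it is
- ring_gauge: dark steel ring, 64 mm outside, 36 mm bore, 22 mm tall, lying flat beside the V-blocks; origin centre of underside. Loose: leave it
- angle_block: steel angle block, foot 50 x 45 x 12 mm with a 50 mm wall 12 mm thick standing on it at its +x edge (62 mm tall in all); origin centre of the foot's underside. Loose: leave it
- oil_jar: small amber glass jar with black cap, 40 mm diameter, 70 mm tall; origin centre of underside. Loose: leave it
- magnet_base: grey magnetic-base block 45 x 55 x 50 mm with a short steel stub on top (62 mm tall), beyond the bar; origin centre of underside. Loose: leave it
Things that resemble listed ones, but are neither listed nor needed, are in the scene too. Of the things like the disc, leave any that is black; of the rest the smaller one is meant.

How it is judged (in metres and radians):
On the way, in this order (a step that is already met when the one before it is completed fails the run):
1. the mandrel rests level in both V-blocks, let go (x of mandrel in the frame of vblocks between -0.015 and 0.015 m and y of mandrel in the frame of vblocks between -0.004 and 0.004 m and z of mandrel in the frame of vblocks between 0.041 and 0.047 m and angle between the x axis of mandrel and the x axis of vblocks, either way round below 0.05 rad and contact force between the fingers and mandrel below 0.05 N and linear speed of mandrel below 0.01 m/s), for 0.3 s.
2. the disc's flat lies against the bar (y of flat in the frame of bar between -0.0145 and -0.01 m and x of flat in the frame of bar between -0.045 and 0.045 m and angle between the x axis of disc and the y axis of bar, either way round below 0.03 rad and angle between disc's own z axis and vertical below 0.03 rad), for 0.2 s.
At the end, for the whole second after the job is handed in: Flat within 2.5 mm of the bar's face, parallel within 1.7 degrees, its middle within 45 mm of the bar's middle lengthways; mandrel seated in both V-blocks (3 mm in height, 4 mm sideways, 15 mm lengthways, 2.9 degrees); disc flat on the granite; both released and at rest (all of step 1 and all of step 2 and contact force between the fingers and disc below 0.05 N and linear speed of disc below 0.01 m/s); the robot touches nothing.
It fails at once if a bystander is moved by more than 15 mm or tipped (distance of any of gauge_block, weight, ring_gauge, angle_block, oil_jar, magnet_base from where it was at the start of the episode above 0.015 m or angle between any of gauge_block, weight, ring_gauge, angle_block, oil_jar, magnet_base's own z axis and vertical above 0.3 rad).
It fails at once if the disc is lifted or tipped off the granite (height (world z) of disc above 0.038 m or angle between disc's own z axis and vertical above 0.12 rad).
It fails at once if a pin of the disc is gripped between the fingers ((horizontal distance between the grasp point and pin_a below 0.011 m and height (world z) of the grasp point below 0.103 m) or (horizontal distance between the grasp point and pin_b below 0.011 m and height (world z) of the grasp point below 0.103 m)).
It fails at once if the mandrel is dropped (it falls freely faster than 0.5 m/s) (linear speed of mandrel above 0.5 m/s and contact force between the fingers and mandrel below 0.01 N).
It also fails if it takes over 69 s, if anything falls off the work surface, if the arm or the gripper's body presses on something with over 40 N, if the wrist force passes 120 N, or if a joint passes its speed limit or range.

## Working session

There is one attempt and no reset: what is moved stays moved. The work goes in short steps, Python scripts to look and compute and a tool call to move; the robot and the scene stay as the last step left them, time stands still between calls to the robot, and variables do not carry over. Pictures are saved under pics/ and viewed, at most 10 in all, crops included, and the job is handed in when it is done.

Besides the shell and the picture viewer there is one more tool, called after "Emit:" as a command line: name --argument value ..., lists and objects as JSON in quotes. jog_arm: Moves the arm, as the interface text tells. Shift numbers are shares of 300 mm and turn numbers shares of 90 degrees, none past 1 either way. Its arguments: {"type":"object","properties":{"plan":{"type":"array"}},"required":["plan"]}

```bash
mkdir -p pics
cat > h.py <<'E'
import numpy as np, cv2
from cell import ctrl
from scipy.spatial.transform import Rotation as R
def cam(p):
    K=np.array([[p['fx'],0,p['cx']],[0,p['fy'],p['cy']],[0,0,1.]]);D=np.array(p['distortion'],float)
    o=np.array(p['orientation'],float)
    Rm=o if o.shape==(3,3) else R.from_euler('xyz',o).as_matrix()
    return K,D,Rm,np.array(p['position'],float)
def cloud(p):
    K,D,Rm,t=cam(p);h,w=p['depth'].shape
    uv=np.stack(np.meshgrid(np.arange(w),np.arange(h)),-1).reshape(-1,1,2).astype(np.float64)
    n=cv2.undistortPoints(uv,K,D).reshape(h,w,2);z=p['depth'][...,None]
    return np.concatenate([n*z,z],-1)@Rm.T+t
def onplane(p,uv,z):
    K,D,Rm,t=cam(p)
    n=cv2.undistortPoints(np.array(uv,float).reshape(-1,1,2),K,D).reshape(-1,2)
    d=np.c_[n,np.ones(len(n))]@Rm.T
    return t+d*((z-t[2])/d[:,2:])
def proj(p,X):
    K,D,Rm,t=cam(p);c=(np.array(X,float).reshape(-1,3)-t)@Rm
    return cv2.projectPoints(c,np.zeros(3),np.zeros(3),K,D)[0].reshape(-1,2)
def save(p,n,crop=None,s=1):
    im=p['img'][...,::-1]
    if crop: im=im[crop[1]:crop[3],crop[0]:crop[2]]
    cv2.imwrite('pics/'+n,cv2.resize(im,None,fx=s,fy=s,interpolation=cv2.INTER_CUBIC))
E
python3 - <<'E'
from h import *
s=ctrl.read_state();print({k:np.round(s[k],3) for k in('clock','eef_pos','tool_rot','width','force')})
import pickle
for c in('top','side'):
    p=ctrl.get_image(c);save(p,c+'0.png');print(c,p['position'],p['orientation'],p['fx']);P=cloud(p)
    pickle.dump(p,open(c+'.pkl','wb'))
    for n in('disc','bar','mandrel','vblocks','gauge_block','weight','ring_gauge','angle_block','oil_jar','magnet_base'):
        for r in ctrl.trace(p,n)[:4]:
            m=r['pixels']&(p['depth']>0)
            q=P[m]; print(n,round(r['score'],2),np.round(r['extent']),m.sum(),np.round(np.median(q,0)) if len(q) else None, np.round(np.percentile(q[:,2],95)) if len(q) else '')
E
```

```text
{'clock': np.float64(0.0), 'eef_pos': array([186.142, 622.101, 230.358]), 'tool_rot': array([-3.14 ,  0.   ,  2.851]), 'width': np.float64(85.357), 'force': array([0.66 , 0.247, 0.228])}
top [ 328.93348709  -27.31289185 1023.4144601 ] [-2.99601411  0.01711844 -1.55935202] 361.5522045036934
disc 0.78 [311. 185.  43.  35.] 1285 [514.  11.  43.] 47.0
disc 0.65 [459. 290.  43.  49.] 1331 [ 240. -403.   13.] 27.0
disc 0.6 [206. 300.  48.  62.] 2467 [209. 289.  19.] 29.0
bar 0.77 [231. 176.  21.  59.] 642 [546. 228.  45.] 48.0
mandrel 0.63 [270. 184.  16.  63.] 599 [525. 133.  53.] 59.0
vblocks 0.59 [393. 180.  18.  53.] 1080 [ 549. -216.   40.] 76.0
gauge_block 0.67 [292. 231.  25.  14.] 255 [396.  51.  64.] 67.0
weight 0.58 [320. 150.  13.  15.] 162 [615. -16.  68.] 91.0
ring_gauge 0.66 [428. 170.  22.  24.] 373 [ 568. -314.   50.] 53.0
angle_block 0.69 [389. 130.  17.  19.] 352 [ 684. -201.   42.] 90.0
angle_block 0.35 [428. 170.  25.  23.] 347 [ 567. -311.   50.] 53.0
oil_jar 0.55 [393. 223.  19.  17.] 240 [ 417. -205.   98.] 101.0
magnet_base 0.66 [203. 186.  28.  18.] 464 [511. 299. 
[... 221 characters left out ...]
.   12.] 34.0
disc 0.58 [263. 245. 218. 195.] 26183 [566. 192.  29.] 31.0
disc 0.57 [426. 297.  77.  49.] 2886 [214. 305.  17.] 46.0
bar 0.81 [283. 262.  78.  16.] 635 [572. 233.  44.] 47.0
mandrel 0.62 [295. 236.  65.  14.] 694 [532. 143.  50.] 58.0
mandrel 0.24 [345. 224.  19.  28.] 266 [401.  76.  61.] 66.0
vblocks 0.96 [300. 166.  47.  23.] 632 [ 554. -199.   40.] 74.0
gauge_block 0.51 [346. 222.  16.  26.] 304 [402.  74.  61.] 65.0
weight 0.58 [267. 199.  14.  23.] 236 [627.  -4.  62.] 89.0
ring_gauge 0.66 [299. 159.  18.  13.] 245 [ 570. -300.   46.] 53.0
angle_block 0.64 [256. 165.  22.  24.] 325 [ 695. -194.   43.] 90.0
magnet_base 0.94 [292. 275.  26.  34.] 690 [518. 330.  75.] 88.0
```

Run:
```python
from h import *
import pickle
p=pickle.load(open('top.pkl','rb'))
save(p,'topA.png',(180,100,480,330),2.6)
p=pickle.load(open('side.pkl','rb'))
save(p,'sideA.png',(200,130,440,310),3.3)
```

```text
(no output)
```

View pics/topA.png

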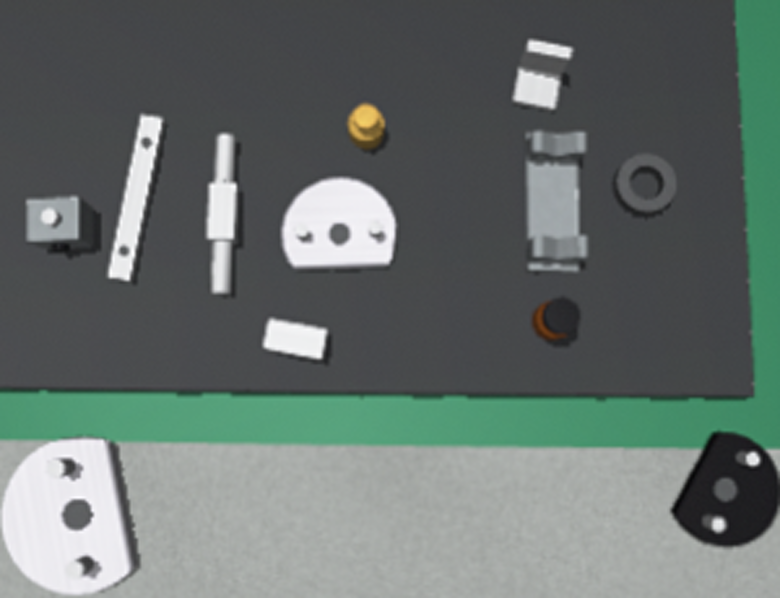

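View pics/sideA.png

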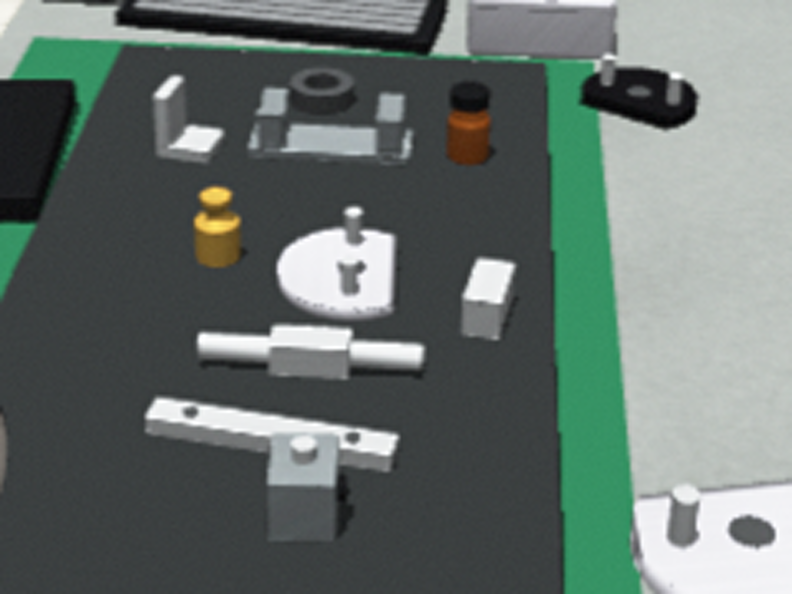

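Top view: disc (white, centre ~311,187) on granite with its flat facing the robot; bar at ~(231,176); mandrel at ~(266,182) parallel to x; V-blocks at ~(393,178). Larger white and black decoy discs lie off the plate. Side view agrees.

Run:
```python
from h import *
from scipy.ndimage import label
p=ctrl.get_image('top');P=cloud(p)
def big(m):
    l,n=label(m);return l==np.argmax(np.bincount(l.ravel())[1:])+1
def rect(pts):
    (c,wh,a)=cv2.minAreaRect(pts[:,:2].astype(np.float32));bx=cv2.boxPoints((c,wh,a))
    e=[bx[1]-bx[0],bx[2]-bx[1]];L=max(e,key=np.linalg.norm);return np.round(c,1),np.round(sorted(wh),1),round(float(np.degrees(np.arctan2(L[1],L[0]))),1)
def px(m): return np.argwhere(m)[:,::-1]
print('granite z',np.median(P[150:200,340:375,2]))
for n,zt in(('bar',46),('mandrel',44),('vblocks',38),('gauge_block',65),('magnet_base',80)):
    m=ctrl.trace(p,n)[0]['pixels']; q=P[m]
    print(n,'plane',rect(onplane(p,px(m),zt)),'cloud', rect(q[q[:,2]>35]))
m=ctrl.trace(p,'vblocks')[0]['pixels']&(P[...,2]>60);q=P[m]
lo=q[q[:,0]<549];hi=q[q[:,0]>=549]
for k in(lo,hi):print('vb',k.mean(0).round(1),k.min(0).round(1),k.max(0).round(1),rect(k))
# mandrel body: width by x
m=ctrl.trace(p,'mandrel')[0]['pixels'];q=P[m]
b=q[q[:,2]>55];print('body',rect(b),b.mean(0))
c=onplane(p,px(m),44)
for x0 in range(440,620,10):
    k=c[(c[:,0]>=x0)&(c[:,0]<x0+10)]
    if len(k):print(x0,len(k),k[:,1].min().round(),k[:,1].max().round(),k[:,1].mean().round(1))
# disc
m=ctrl.trace(p,'disc')[0]['pixels'];c=onplane(p,px(m),44)[:,:2]
print('disc ext',c.min(0),c.max(0))
q=P[m&(P[...,2]>58)];print('pins',[(q[q[:,1]>11].mean(0)).round(1),(q[q[:,1]<=11].mean(0)).round(1)],len(q))
hull=cv2.convexHull(c.astype(np.float32)).reshape(-1,2)
from scipy.optimize import least_squares
# sdf fit of outline: contour points
cs=max(cv2.findContours(m.astype(np.uint8),cv2.RETR_EXTERNAL,cv2.CHAIN_APPROX_NONE)[0],key=len).reshape(-1,2)
C=onplane(p,cs,44)[:,:2]
def f(v):
    d=C-v[:2];u=np.array([np.cos(v[2]),np.sin(v[2])])
    return np.maximum(np.linalg.norm(d,axis=1)-60,d@u-36)+1
best=min((least_squares(f,[514,11,a],loss='soft_l1') for a in np.arange(-3,3.2,.5)),key=lambda r:r.cost)
print('disc fit',best.x,np.degrees(best.x[2]),best.cost,len(C))
```

```text
granite z 28.866744670800472
bar plane (array([546.7, 227.6]), array([ 27.9, 180.3]), -9.4) cloud (array([443.7, 149.9]), array([140.7, 398.1]), 37.6)
mandrel plane (array([528.5, 134.8]), array([ 30.6, 169.6]), 1.8) cloud (array([450.5,  90.7]), array([ 89.4, 326.9]), 28.8)
vblocks plane (array([ 547.9, -219.3]), array([ 61.8, 151.9]), -0.9) cloud (array([ 547.1, -214.3]), array([ 54.9, 150.5]), -1.6)
gauge_block plane (array([395.3,  53.2]), array([33.1, 63.9]), 81.9) cloud (array([396.1,  53.1]), array([30. , 60.2]), 80.0)
magnet_base plane (array([510.9, 298.7]), array([55.7, 68.2]), -86.9) cloud (array([443.4, 147.4]), array([ 63.1, 413. ]), 65.5)
vb [ 492.1 -215.4   70.3] [ 481.1 -240.    60.2] [ 503.5 -189.9   78.4] (array([ 492.6, -215.1]), array([22.2, 50. ]), 89.0)
vb [ 601.6 -215.8   70.9] [ 590.8 -243.2   60.2] [ 614.  -188.1   79.6] (array([ 602.1, -215.8]), array([23.3, 54.9]), 88.4)
body (array([430.8,  79.5]), array([ 68.7, 287.1]), 32.9) [524.44468958 131.54012965  70.54212775]
440 14 125.0 142.0 133.3
450 21 125.0 142.0 133.8
460 28 126.0 142.0 134.1
470 29 124.0 143.0 134.1
480 24 124.0 143.0 133.4
490 37 119.0 146.0 132.6
500 35 119.0 149.0 133.6
510 48 119.0 150.0 134.3
520 36 119.0 150.0 134.7
530 46 120.0 150.0 134.3
540 34 120.0 148.0 134.3
550 43 120.0 148.0 133.9
560 26 123.0 148.0 135.1
570 28 126.0 143.0 134.9
580 21 127.0 144.0 135.2
590 32 124.0 144.0 134.2
600 20 125.0 142.0 133.5
610 9 128.0 139.0 134.0
disc ext [ 191.09534592 -444.50853715] [ 305.85860608 -331.42085203]
pins [array([nan, nan, nan]), array([ 328.9,  -27.3, 1023.4])] 6
disc fit [ 249.43844765 -384.4531194    -5.24222872] -300.35758107013316 75.9676293820423 117<stdin>:27: RuntimeWarning: Mean of empty slice.
  ret = um.true_divide(
```

```bash
cat >> h.py <<'E'
from scipy.optimize import least_squares
def pick(p,n,lo,hi):
    "best trace whose cloud median is within lo..hi (x,y)"
    P=cloud(p)
    for r in ctrl.trace(p,n):
        m=r['pixels']&(p['depth']>0)
        if m.sum()>30:
            c=np.median(P[m],0)[:2]
            if (c>lo).all() and (c<hi).all(): return r['pixels'],P
def disc(p):
    m,P=pick(p,'disc',(430,-100),(640,260))
    cs=max(cv2.findContours(m.astype(np.uint8),cv2.RETR_EXTERNAL,cv2.CHAIN_APPROX_NONE)[0],key=len).reshape(-1,2)
    C=onplane(p,cs,44)[:,:2];c0=C.mean(0)
    def f(v):
        d=C-v[:2];u=np.array([np.cos(v[2]),np.sin(v[2])])
        return np.maximum(np.linalg.norm(d,axis=1)-60,d@u-36)+1
    b=min((least_squares(f,[*c0,a],loss='soft_l1') for a in np.arange(-3,3.2,.5)),key=lambda r:r.cost)
    q=P[m&(P[...,2]>55)&(P[...,2]<85)];u=np.array([-np.sin(b.x[2]),np.cos(b.x[2])])
    s=(q[:,:2]-b.x[:2])@u
    return b.x[:2].round(1),round(float(np.degrees(b.x[2])),1),round(b.cost,1),[q[s>15].mean(0).round(1),q[s<-15].mean(0).round(1)]
def go(x,y,z,yaw):
    "fractions from present pose to target, tool down, yaw in deg"
    s=ctrl.read_state();A=R.from_euler('xyz',s['tool_rot']);B=R.from_euler('xyz',[np.pi,0,np.radians(yaw)])
    t=A.inv().apply(np.array([x,y,z])-s['eef_pos'])/300;w=(A.inv()*B).as_rotvec()/(np.pi/2)
    print('at',np.round(s['eef_pos'],1),np.degrees(s['tool_rot']).round(1),'t',np.round(t,3),'w',np.round(w,3),'width',round(s['width'],1),'clk',s['clock'])
E
python3 - <<'E'
from h import *
for k in('top','side'):
    p=ctrl.get_image(k)
    try: print(k,disc(p))
    except Exception as e: print(k,e)
    for n,z,lo,hi in(('bar',46,(480,180),(640,280)),('mandrel',45,(480,90),(600,170))):
        r=pick(p,n,lo,hi)
        if r is None: continue
        c=onplane(p,np.argwhere(r[0])[:,::-1],z)[:,:2];m=c.mean(0);w,v=np.linalg.eigh(np.cov(c.T));a=v[:,1]*np.sign(v[0,1])
        print(n,m.round(1),np.degrees(np.arctan2(a[1],a[0])).round(2))
        q=r[1][r[0]];q=q[(q[:,2]>z-5)&(q[:,2]<z+20)][:,:2];m=q.mean(0);w,v=np.linalg.eigh(np.cov(q.T));a=v[:,1]*np.sign(v[0,1])
        print(' cloud',m.round(1),np.degrees(np.arctan2(a[1],a[0])).round(2))
go(528,134,130,181)
E
```

```text
top (array([508.9,  10.3]), 178.2, np.float64(96.1), [array([509.8, -27.9,  71. ]), array([507. ,  47.4,  70.8])])
bar [545.6 227.7] -8.83
 cloud [546.2 229.5] -8.78
mandrel [530.1 133.9] 0.14
 cloud [528.6 133.1] 0.05
side (array([514.5,  19.6]), -178.4, np.float64(713.0), [array([515.9, -23.1,  65.1]), array([512. ,  53.3,  67. ])])
bar [555.6 238.4] -7.93
 cloud [556.1 230.7] -8.18
mandrel [533.9 136.9] -0.31
 cloud [534.1 140.7] 0.23
at [186.3 622.7 231.3] [-180.    -0.   163.3] t [-1.558 -1.234  0.338] w [-0.    -0.    -0.196] width 85.3 clk 1.95
```

Emit:
jog_arm --plan '[{"tx": -0.78, "ty": -0.62, "tz": 0, "wz": -0.185, "claw": 0}, {"tx": -0.78, "ty": -0.62, "tz": 0, "wz": -0.185, "claw": 0}, {"tx": -0.78, "ty": -0.62, "tz": 0, "wz": -0.185, "claw": 0}, {"tx": -0.78, "ty": -0.62, "tz": 0, "wz": -0.185, "claw": 0}, {"tx": -0.78, "ty": -0.62, "tz": 0, "wz": -0.185, "claw": 0}, {"tx": -0.78, "ty": -0.62, "tz": 0, "wz": -0.185, "claw": 0}, {"tx": -0.78, "ty": -0.62, "tz": 0, "wz": -0.185, "claw": 0}, {"tx": -0.78, "ty": -0.62, "tz": 0, "wz": -0.185, "claw": 0}, {"tx": -0.78, "ty": -0.62, "tz": 0, "wz": -0.185, "claw": 0}]'

```text
invalid input at $.plan[0]: expected keys tx, ty, tz, wx, wy, wz, claw
```

```bash
python3 -c "
from h import *
go(530,134,130,180)"
```

```text
at [186.3 622.7 231.3] [-180.    -0.   163.3] t [-1.565 -1.232  0.338] w [-0.    -0.    -0.185] width 85.3 clk 1.95
```

Emit:
jog_arm --plan '[{"tx": -0.78, "ty": -0.62, "tz": 0, "wx": 0, "wy": 0, "wz": -0.185, "claw": 0}, {"tx": -0.78, "ty": -0.62, "tz": 0, "wx": 0, "wy": 0, "wz": -0.185, "claw": 0}, {"tx": -0.78, "ty": -0.62, "tz": 0, "wx": 0, "wy": 0, "wz": -0.185, "claw": 0}, {"tx": -0.78, "ty": -0.62, "tz": 0, "wx": 0, "wy": 0, "wz": -0.185, "claw": 0}, {"tx": -0.78, "ty": -0.62, "tz": 0, "wx": 0, "wy": 0, "wz": -0.185, "claw": 0}, {"tx": -0.78, "ty": -0.62, "tz": 0, "wx": 0, "wy": 0, "wz": -0.185, "claw": 0}, {"tx": -0.78, "ty": -0.62, "tz": 0, "wx": 0, "wy": 0, "wz": -0.185, "claw": 0}, {"tx": -0.78, "ty": -0.62, "tz": 0, "wx": 0, "wy": 0, "wz": -0.185, "claw": 0}]'

```text
clock: 2.75
eef_pos: [358.2, 376.6, 231.6]
tool_rot: [3.141, 0.0, 3.138]
force: [-0.2, 1.8, -0.6]
width: 85.6
gripper_force: 0.0
```

```bash
python3 -c "
from h import *
go(530,134,130,180)"
```

```text
at [358.2 376.6 231.6] [180.    0.  179.8] t [-0.576 -0.807  0.339] w [ 0.     0.    -0.002] width 85.6 clk 2.75
```

Emit:
jog_arm --plan '[{"tx": -0.575, "ty": -0.808, "tz": 0.3, "wx": 0, "wy": 0, "wz": 0, "claw": 0}, {"tx": -0.575, "ty": -0.808, "tz": 0.3, "wx": 0, "wy": 0, "wz": 0, "claw": 0}, {"tx": -0.575, "ty": -0.808, "tz": 0.3, "wx": 0, "wy": 0, "wz": 0, "claw": 0}, {"tx": -0.575, "ty": -0.808, "tz": 0.3, "wx": 0, "wy": 0, "wz": 0, "claw": 0}, {"tx": -0.575, "ty": -0.808, "tz": 0.3, "wx": 0, "wy": 0, "wz": 0, "claw": 0}, {"tx": -0.575, "ty": -0.808, "tz": 0.3, "wx": 0, "wy": 0, "wz": 0, "claw": 0}, {"tx": -0.575, "ty": -0.808, "tz": 0.3, "wx": 0, "wy": 0, "wz": 0, "claw": 0}, {"tx": -0.575, "ty": -0.808, "tz": 0.3, "wx": 0, "wy": 0, "wz": 0, "claw": 0}, {"tx": -0.575, "ty": -0.808, "tz": 0.3, "wx": 0, "wy": 0, "wz": 0, "claw": 0}]'

```text
clock: 3.65
eef_pos: [528.9, 137.9, 141.4]
tool_rot: [3.14, -0.001, -3.139]
force: [0.1, 1.5, 0.1]
width: 85.5
gripper_force: 0.0
```

```bash
python3 -c "
from h import *
go(530,134,36,180)
p=ctrl.get_image('side');save(p,'s1.png',(230,130,390,310),3.3)"
```

```text
at [528.9 137.9 141.4] [ 179.9   -0.  -179.8] t [-0.004 -0.014  0.351] w [ 0.001 -0.     0.002] width 85.5 clk 3.65
```

View pics/s1.png

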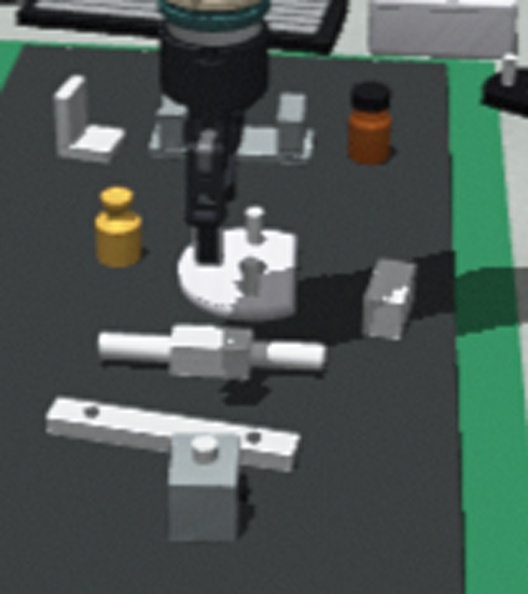

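Picture: gripper open above the mandrel body (tips ~ (207,260) in crop, body at (212,350) below), all else untouched. Descend and close.

Emit:
jog_arm --plan '[{"tx": 0, "ty": 0, "tz": 0.12, "wx": 0, "wy": 0, "wz": 0, "claw": 0}, {"tx": 0, "ty": 0, "tz": 0.25, "wx": 0, "wy": 0, "wz": 0, "claw": 0}, {"tx": 0, "ty": 0, "tz": 0.352, "wx": 0, "wy": 0, "wz": 0, "claw": 0}, {"tx": 0, "ty": 0, "tz": 0.352, "wx": 0, "wy": 0, "wz": 0, "claw": 0}, {"tx": 0, "ty": 0, "tz": 0.352, "wx": 0, "wy": 0, "wz": 0, "claw": 0.4}, {"tx": 0, "ty": 0, "tz": 0.352, "wx": 0, "wy": 0, "wz": 0, "claw": 0.6}, {"tx": 0, "ty": 0, "tz": 0.352, "wx": 0, "wy": 0, "wz": 0, "claw": 1}, {"tx": 0, "ty": 0, "tz": 0.352, "wx": 0, "wy": 0, "wz": 0, "claw": 1}, {"tx": 0, "ty": 0, "tz": 0.352, "wx": 0, "wy": 0, "wz": 0, "claw": 1}, {"tx": 0, "ty": 0, "tz": 0.352, "wx": 0, "wy": 0, "wz": 0, "claw": 1}, {"tx": 0, "ty": 0, "tz": 0.352, "wx": 0, "wy": 0, "wz": 0, "claw": 1}]'

```text
clock: 4.8
eef_pos: [530.6, 134.8, 37.4]
tool_rot: [3.141, 0.002, 3.141]
force: [-1.4, -0.8, 8.4]
width: 26.8
gripper_force: 60.9
```

Emit:
jog_arm --plan '[{"tx": 0, "ty": 0, "tz": -0.12, "wx": 0, "wy": 0, "wz": 0, "claw": 1}, {"tx": 0, "ty": 0, "tz": -0.25, "wx": 0, "wy": 0, "wz": 0, "claw": 1}, {"tx": 0, "ty": 0, "tz": -0.36, "wx": 0, "wy": 0, "wz": 0, "claw": 1}, {"tx": -0.02, "ty": -0.14, "tz": -0.36, "wx": 0, "wy": 0, "wz": 0, "claw": 1}, {"tx": -0.03, "ty": -0.28, "tz": -0.36, "wx": 0, "wy": 0, "wz": 0, "claw": 1}, {"tx": -0.04, "ty": -0.42, "tz": -0.36, "wx": 0, "wy": 0, "wz": 0, "claw": 1}, {"tx": -0.055, "ty": -0.56, "tz": -0.36, "wx": 0, "wy": 0, "wz": 0, "claw": 1}, {"tx": -0.055, "ty": -0.7, "tz": -0.36, "wx": 0, "wy": 0, "wz": 0, "claw": 1}, {"tx": -0.055, "ty": -0.84, "tz": -0.36, "wx": 0, "wy": 0, "wz": 0, "claw": 1}, {"tx": -0.055, "ty": -0.92, "tz": -0.36, "wx": 0, "wy": 0, "wz": 0, "claw": 1}, {"tx": -0.055, "ty": -0.92, "tz": -0.36, "wx": 0, "wy": 0, "wz": 0, "claw": 1}, {"tx": -0.055, "ty": -0.92, "tz": -0.36, "wx": 0, "wy": 0, "wz": 0, "claw": 1}]'

```text
clock: 6.0
eef_pos: [545.1, -141.5, 143.4]
tool_rot: [3.141, -0.001, 3.139]
force: [0.3, 1.9, -5.8]
width: 26.9
gripper_force: 61.3
```

Run:
```python
from h import *
go(547,-216,145,179.5)
p=ctrl.get_image('top');P=cloud(p);save(p,'t2.png',(330,100,460,250),4)
print('disc',disc(p))
for r in ctrl.trace(p,'mandrel')[:3]:
    m=r['pixels'];q=P[m];q=q[(q[:,2]>140)&(q[:,2]<175)]
    print(r['score'],r['extent'],np.median(P[m],0),len(q), q.min(0) if len(q) else 0,q.max(0) if len(q) else 0)
p=ctrl.get_image('side');P=cloud(p)
for r in ctrl.trace(p,'mandrel')[:3]:
    m=r['pixels'];q=P[m];q=q[(q[:,2]>130)&(q[:,2]<175)]
    print(r['score'],r['extent'],np.median(P[m],0),len(q), q.min(0) if len(q) else 0,q.max(0) if len(q) else 0)
    if len(q)>20:
        a=np.polyfit(q[:,0],q[:,2],1);b=np.polyfit(q[:,0],q[:,1],1);print(np.degrees(np.arctan([a[0],b[0]])))
save(p,'s2.png',(230,100,370,220),4)
```

```text
at [ 545.1 -141.5  143.4] [ 1.800e+02 -1.000e-01  1.799e+02] t [-0.007 -0.248 -0.005] w [ 0.    -0.001  0.004] width 26.9 clk 6.0
disc (array([508.3,  10.2]), 178.6, np.float64(55.8), [array([510. , -27.9,  72. ]), array([507.5,  47.6,  71.2])])
0.67 [372.0, 185.4, 13.7, 24.1] [ 510.94549373 -139.03537181  158.63572356] 178 [ 476.40980818 -151.37071035  142.29745957] [ 532.80322233 -126.97048997  166.7717092 ]
0.63 [298.4, 151.0, 62.5, 15.4] [ 563.60042359 -130.0110361   152.13371715] 455 [ 465.66389445 -155.66059841  134.27806177] [ 634.87010908 -113.55095078  165.91133745]
[0.00319336 0.03839834]
```

View pics/s2.png

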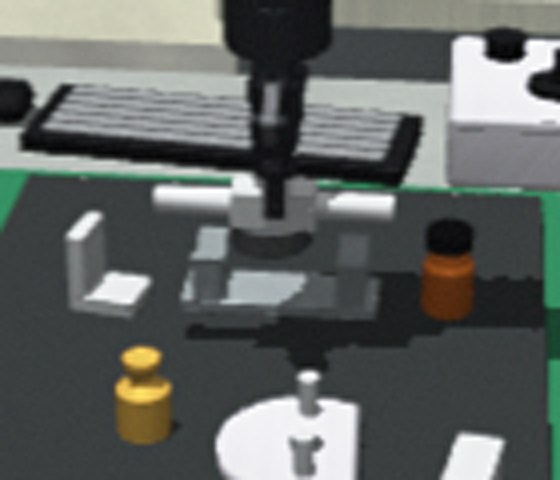

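View pics/t2.png

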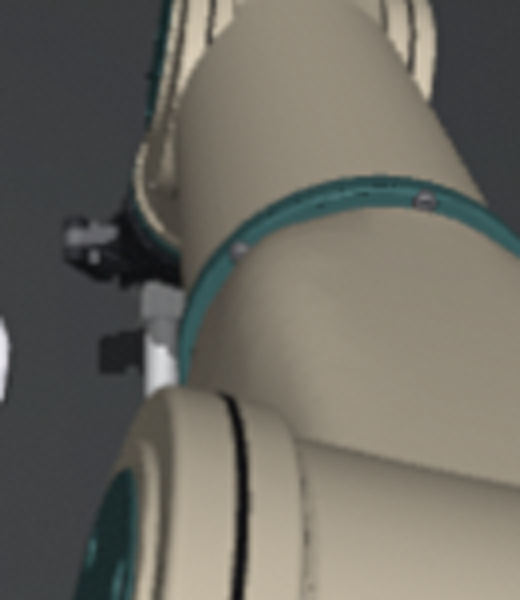

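Side picture: mandrel level in the jaws at crop (275,205), V-blocks below at (208–353, ~265), nothing disturbed; top view is occluded by the arm. Proceed over V-blocks and down.

Emit:
jog_arm --plan '[{"tx": -0.006, "ty": -0.12, "tz": 0, "wx": 0, "wy": 0, "wz": 0.004, "claw": 1}, {"tx": -0.006, "ty": -0.248, "tz": 0, "wx": 0, "wy": 0, "wz": 0.004, "claw": 1}, {"tx": -0.006, "ty": -0.248, "tz": 0, "wx": 0, "wy": 0, "wz": 0.004, "claw": 1}, {"tx": -0.006, "ty": -0.248, "tz": 0.08, "wx": 0, "wy": 0, "wz": 0.004, "claw": 1}, {"tx": -0.006, "ty": -0.248, "tz": 0.16, "wx": 0, "wy": 0, "wz": 0.004, "claw": 1}, {"tx": -0.006, "ty": -0.248, "tz": 0.2, "wx": 0, "wy": 0, "wz": 0.004, "claw": 1}, {"tx": -0.006, "ty": -0.248, "tz": 0.22, "wx": 0, "wy": 0, "wz": 0.004, "claw": 1}, {"tx": -0.006, "ty": -0.248, "tz": 0.23, "wx": 0, "wy": 0, "wz": 0.004, "claw": 1}, {"tx": -0.006, "ty": -0.248, "tz": 0.23, "wx": 0, "wy": 0, "wz": 0.004, "claw": 1}, {"tx": -0.006, "ty": -0.248, "tz": 0.23, "wx": 0, "wy": 0, "wz": 0.004, "claw": 1}]'

```text
clock: 7.25
eef_pos: [548.5, -215.5, 75.5]
tool_rot: [-3.141, 0.001, 3.135]
force: [0.1, 0.8, -4.8]
width: 27.0
gripper_force: 61.3
```

Run:
```python
from h import *
go(547,-216,68,179.5)
p=ctrl.get_image('side');P=cloud(p)
for n in('mandrel','vblocks'):
  for r in ctrl.trace(p,n)[:2]:
    q=P[r['pixels']];q=q[(q[:,2]>34)&(q[:,2]<110)&(q[:,1]<-150)]
    if len(q)>20:
        print(n,r['score'],np.round(r['extent']),np.percentile(q,[1,99],axis=0).round(1))
save(p,'s3.png',(250,130,350,205),6)
```

```text
at [ 548.5 -215.5   75.5] [-1.800e+02  1.000e-01  1.796e+02] t [ 0.005 -0.002  0.025] w [-0.     0.001  0.002] width 27.0 clk 7.25
mandrel 0.75 [300. 159.  56.  11.] [[ 470.8 -220.6   68.5]
 [ 633.1 -195.5   96.9]]
vblocks 0.63 [300. 170.  48.  17.] [[ 479.4 -243.2   34.4]
 [ 625.4 -183.6   76.2]]
```

View pics/s3.png

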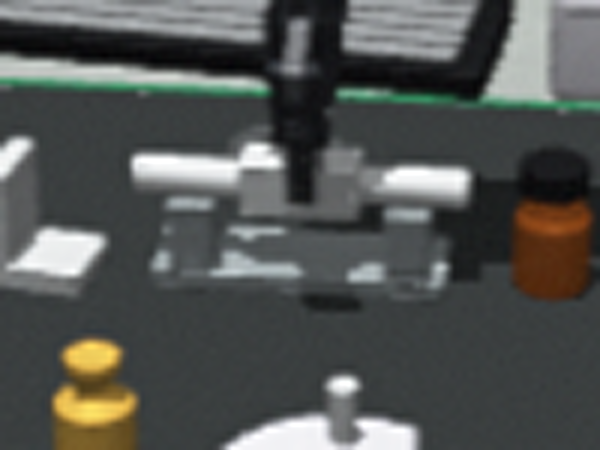

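Mandrel hangs centred just above both blocks (crop (300,180)), aligned. Lower gently.

Emit:
jog_arm --plan '[{"tx": 0, "ty": 0, "tz": 0.01, "wx": 0, "wy": 0, "wz": 0, "claw": 1}, {"tx": 0, "ty": 0, "tz": 0.017, "wx": 0, "wy": 0, "wz": 0, "claw": 1}, {"tx": 0, "ty": 0, "tz": 0.022, "wx": 0, "wy": 0, "wz": 0, "claw": 1}, {"tx": 0, "ty": 0, "tz": 0.025, "wx": 0, "wy": 0, "wz": 0, "claw": 1}, {"tx": 0, "ty": 0, "tz": 0.025, "wx": 0, "wy": 0, "wz": 0, "claw": 1}, {"tx": 0, "ty": 0, "tz": 0.025, "wx": 0, "wy": 0, "wz": 0, "claw": 1}]'

```text
clock: 8.0
eef_pos: [548.4, -217.0, 68.2]
tool_rot: [-3.139, 0.002, 3.134]
force: [-0.8, -4.9, 5.7]
width: 26.9
gripper_force: 62.8
```

Emit:
jog_arm --plan '[{"tx": 0, "ty": -0.004, "tz": 0.002, "wx": 0, "wy": 0, "wz": 0, "claw": 1}, {"tx": 0, "ty": -0.005, "tz": 0.003, "wx": 0, "wy": 0, "wz": 0, "claw": 1}, {"tx": 0, "ty": -0.005, "tz": 0.003, "wx": 0, "wy": 0, "wz": 0, "claw": 1}, {"tx": 0, "ty": -0.005, "tz": 0.003, "wx": 0, "wy": 0, "wz": 0, "claw": 1}]'

```text
clock: 8.4
eef_pos: [548.6, -217.9, 67.3]
tool_rot: [-3.14, 0.002, 3.134]
force: [-1.2, -2.2, 6.2]
width: 26.8
gripper_force: 63.1
```

Emit:
jog_arm --plan '[{"tx": 0, "ty": -0.005, "tz": 0.003, "wx": 0, "wy": 0, "wz": 0, "claw": 0.66}, {"tx": 0, "ty": -0.005, "tz": 0.003, "wx": 0, "wy": 0, "wz": 0, "claw": 0.6}, {"tx": 0, "ty": -0.005, "tz": 0.003, "wx": 0, "wy": 0, "wz": 0, "claw": 0.5}, {"tx": 0, "ty": -0.005, "tz": 0.003, "wx": 0, "wy": 0, "wz": 0, "claw": 0.3}, {"tx": 0, "ty": -0.005, "tz": 0.003, "wx": 0, "wy": 0, "wz": 0, "claw": 0.3}, {"tx": 0, "ty": -0.005, "tz": 0.003, "wx": 0, "wy": 0, "wz": 0, "claw": 0.3}, {"tx": 0, "ty": -0.005, "tz": -0.1, "wx": 0, "wy": 0, "wz": 0, "claw": 0.3}, {"tx": 0, "ty": -0.005, "tz": -0.25, "wx": 0, "wy": 0, "wz": 0, "claw": 0.3}, {"tx": 0, "ty": -0.005, "tz": -0.3, "wx": 0, "wy": 0, "wz": 0, "claw": 0.3}, {"tx": 0, "ty": -0.005, "tz": -0.3, "wx": 0, "wy": 0, "wz": 0, "claw": 0.3}]'

```text
clock: 9.4
eef_pos: [549.7, -219.1, 159.1]
tool_rot: [-3.14, 0.006, 3.135]
force: [1.2, -0.4, -0.2]
width: 59.9
gripper_force: 0.0
```

Run:
```python
from h import *
go(509,10,150,130)
p=ctrl.get_image('side');P=cloud(p)
for n in('mandrel','vblocks'):
  for r in ctrl.trace(p,n)[:2]:
    q=P[r['pixels']];q=q[(q[:,2]>34)&(q[:,2]<110)&(q[:,1]<-150)]
    if len(q)>20:
        print(n,r['score'],np.round(r['extent']),np.percentile(q,[1,50,99],axis=0).round(1))
        if n=='mandrel':
            e=q[abs(q[:,0]-552)>36]
            for s in(-1,1):
                k=e[(e[:,0]-552)*s>0];print(len(k),k.mean(0).round(1),k[:,2].max().round(1))
save(p,'s4.png',(250,130,350,205),6)
```

```text
at [ 549.7 -219.1  159.1] [-179.9    0.3  179.6] t [0.141 0.763 0.028] w [0.    0.004 0.551] width 59.9 clk 9.4
mandrel 0.9 [300. 160.  57.  14.] [[ 470.9 -228.7   59.1]
 [ 552.8 -207.9   78.7]
 [ 635.2 -197.5   88.8]]
90 [ 490.7 -210.3   77.4] 84.2
94 [ 612.8 -211.2   77.8] 85.4
vblocks 0.67 [299. 169.  49.  17.] [[ 479.  -242.2   34.3]
 [ 553.6 -196.6   39.8]
 [ 625.7 -184.4   76.9]]
```

View pics/s4.png

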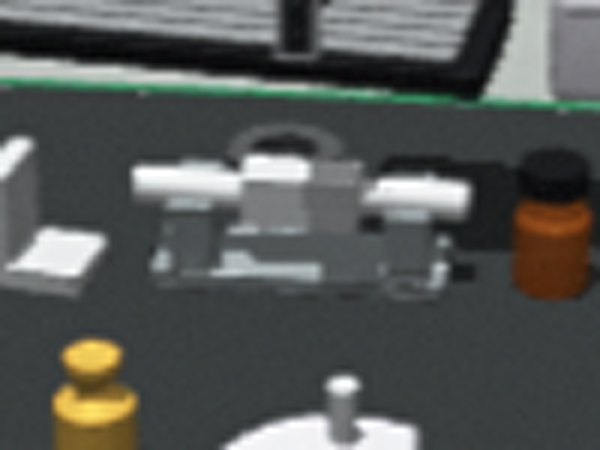

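Mandrel sits level in both Vs (ends' tops ≈84–85 mm, expected 84); now go over the disc with the finger line off the pins.

Emit:
jog_arm --plan '[{"tx": 0.141, "ty": 0.763, "tz": 0, "wx": 0, "wy": 0, "wz": -0.663, "claw": 0.46}, {"tx": 0.141, "ty": 0.763, "tz": 0, "wx": 0, "wy": 0, "wz": -0.663, "claw": 0.46}, {"tx": 0.141, "ty": 0.763, "tz": 0, "wx": 0, "wy": 0, "wz": -0.663, "claw": 0.46}, {"tx": 0.141, "ty": 0.763, "tz": 0, "wx": 0, "wy": 0, "wz": -0.663, "claw": 0.46}, {"tx": 0.141, "ty": 0.763, "tz": 0, "wx": 0, "wy": 0, "wz": -0.663, "claw": 0.46}, {"tx": 0.141, "ty": 0.763, "tz": 0, "wx": 0, "wy": 0, "wz": -0.663, "claw": 0.46}, {"tx": 0.141, "ty": 0.763, "tz": 0, "wx": 0, "wy": 0, "wz": -0.663, "claw": 0.46}, {"tx": 0.141, "ty": 0.763, "tz": 0, "wx": 0, "wy": 0, "wz": -0.663, "claw": 0.46}, {"tx": 0.141, "ty": 0.763, "tz": 0, "wx": 0, "wy": 0, "wz": -0.663, "claw": 0.46}, {"tx": 0.141, "ty": 0.763, "tz": 0, "wx": 0, "wy": 0, "wz": -0.663, "claw": 0.46}, {"tx": 0.141, "ty": 0.763, "tz": 0, "wx": 0, "wy": 0, "wz": -0.663, "claw": 0.46}]'

```text
clock: 10.65
eef_pos: [506.9, 10.5, 156.0]
tool_rot: [3.141, -0.0, -2.109]
force: [0.4, 0.4, 0.3]
width: 46.2
gripper_force: 0.0
```

Run:
```python
from h import *
go(509,10,51,240);print(np.round(ctrl.read_state()['qpos'],2))
p=ctrl.get_image('top')
try: print(disc(p))
except Exception as e: print(e)
```

```text
at [506.9  10.5 156. ] [ 180.    -0.  -120.8] t [-0.002 -0.007  0.35 ] w [ 0.    -0.    -0.009] width 46.2 clk 10.65
[ 0.17  0.56 -0.36  1.98  0.31  0.66  2.21]
cannot unpack non-iterable NoneType object
```

Emit:
jog_arm --plan '[{"tx": -0.002, "ty": -0.006, "tz": 0.12, "wx": 0, "wy": 0, "wz": 0, "claw": 0.46}, {"tx": -0.002, "ty": -0.006, "tz": 0.25, "wx": 0, "wy": 0, "wz": 0, "claw": 0.46}, {"tx": -0.002, "ty": -0.006, "tz": 0.35, "wx": 0, "wy": 0, "wz": 0, "claw": 0.46}, {"tx": -0.002, "ty": -0.006, "tz": 0.35, "wx": 0, "wy": 0, "wz": 0, "claw": 0.46}, {"tx": -0.002, "ty": -0.006, "tz": 0.35, "wx": 0, "wy": 0, "wz": 0.06, "claw": 0.46}, {"tx": -0.002, "ty": -0.006, "tz": 0.35, "wx": 0, "wy": 0, "wz": 0.12, "claw": 0.46}, {"tx": -0.002, "ty": -0.006, "tz": 0.35, "wx": 0, "wy": 0, "wz": 0.18, "claw": 0.46}, {"tx": -0.002, "ty": -0.006, "tz": 0.35, "wx": 0, "wy": 0, "wz": 0.24, "claw": 0.46}, {"tx": -0.002, "ty": -0.006, "tz": 0.35, "wx": 0, "wy": 0, "wz": 0.3, "claw": 0.46}, {"tx": -0.002, "ty": -0.006, "tz": 0.35, "wx": 0, "wy": 0, "wz": 0.36, "claw": 0.46}, {"tx": -0.002, "ty": -0.006, "tz": 0.35, "wx": 0, "wy": 0, "wz": 0.42, "claw": 0.46}, {"tx": -0.002, "ty": -0.006, "tz": 0.35, "wx": 0, "wy": 0, "wz": 0.48, "claw": 0.46}]'

```text
clock: 11.95
eef_pos: [510.1, 10.9, 53.1]
tool_rot: [3.141, 0.003, -2.864]
force: [0.9, -0.1, -0.0]
width: 46.1
gripper_force: 1.1
```

Run:
```python
from h import *
go(509,10,51,109)
p=ctrl.get_image('side');save(p,'s5.png',(220,140,400,290),4)
```

```text
at [510.1  10.9  53.1] [ 180.     0.2 -164.1] t [ 0.004 -0.002  0.007] w [0.002 0.001 0.965] width 46.1 clk 11.95
```

View pics/s5.png

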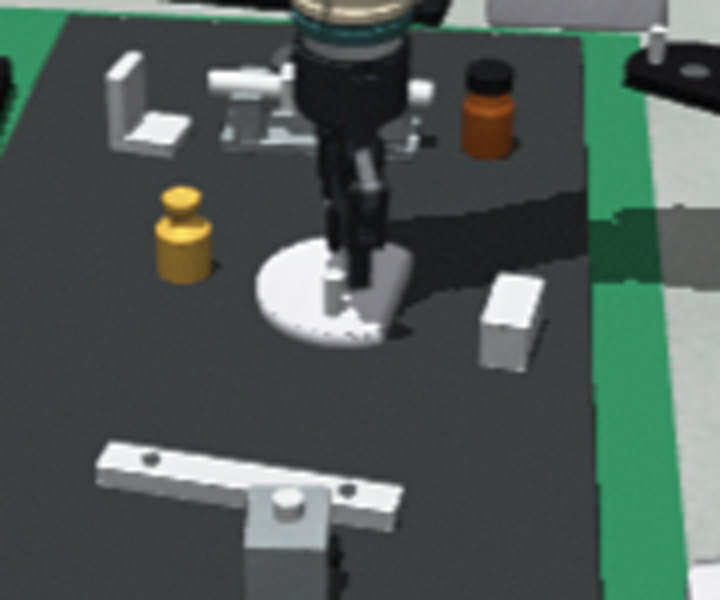

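Picture: disc stays flat at crop (335,290), flat turning from −x toward the bar as intended. Continue.

Emit:
jog_arm --plan '[{"tx": 0, "ty": 0, "tz": 0.005, "wx": 0, "wy": 0, "wz": 0.06, "claw": 0.46}, {"tx": 0, "ty": 0, "tz": 0.005, "wx": 0, "wy": 0, "wz": 0.12, "claw": 0.46}, {"tx": 0, "ty": 0, "tz": 0.005, "wx": 0, "wy": 0, "wz": 0.18, "claw": 0.46}, {"tx": 0, "ty": 0, "tz": 0.005, "wx": 0, "wy": 0, "wz": 0.24, "claw": 0.46}, {"tx": 0, "ty": 0, "tz": 0.005, "wx": 0, "wy": 0, "wz": 0.3, "claw": 0.46}, {"tx": 0, "ty": 0, "tz": 0.005, "wx": 0, "wy": 0, "wz": 0.36, "claw": 0.46}, {"tx": 0, "ty": 0, "tz": 0.005, "wx": 0, "wy": 0, "wz": 0.42, "claw": 0.46}, {"tx": 0, "ty": 0, "tz": 0.005, "wx": 0, "wy": 0, "wz": 0.48, "claw": 0.46}, {"tx": 0, "ty": 0, "tz": 0.005, "wx": 0, "wy": 0, "wz": 0.54, "claw": 0.46}, {"tx": 0, "ty": 0, "tz": 0.005, "wx": 0, "wy": 0, "wz": 0.6, "claw": 0.46}, {"tx": 0, "ty": 0, "tz": 0.005, "wx": 0, "wy": 0, "wz": 0.6, "claw": 0.46}]'

```text
clock: 13.1
eef_pos: [509.9, 11.0, 51.1]
tool_rot: [3.139, 0.001, 2.481]
force: [-0.3, -0.4, 0.1]
width: 46.2
gripper_force: 0.0
```

Run:
```python
from h import *
go(509,10,51,109)
```

```text
at [509.9  11.   51.1] [1.799e+02 1.000e-01 1.422e+02] t [ 0.    -0.004  0.   ] w [0.002 0.    0.368] width 46.2 clk 13.1
```

Emit:
jog_arm --plan '[{"tx": 0, "ty": 0, "tz": 0, "wx": 0, "wy": 0, "wz": 0.06, "claw": 0.46}, {"tx": 0, "ty": 0, "tz": 0, "wx": 0, "wy": 0, "wz": 0.12, "claw": 0.46}, {"tx": 0, "ty": 0, "tz": 0, "wx": 0, "wy": 0, "wz": 0.18, "claw": 0.46}, {"tx": 0, "ty": 0, "tz": 0, "wx": 0, "wy": 0, "wz": 0.24, "claw": 0.46}, {"tx": 0, "ty": 0, "tz": 0, "wx": 0, "wy": 0, "wz": 0.3, "claw": 0.46}, {"tx": 0, "ty": 0, "tz": 0, "wx": 0, "wy": 0, "wz": 0.36, "claw": 0.46}, {"tx": 0, "ty": 0, "tz": 0, "wx": 0, "wy": 0, "wz": 0.36, "claw": 0.46}, {"tx": 0, "ty": 0, "tz": 0, "wx": 0, "wy": 0, "wz": 0.34, "claw": 0.46}, {"tx": 0, "ty": 0, "tz": -0.15, "wx": 0, "wy": 0, "wz": 0.34, "claw": 0.46}, {"tx": 0, "ty": 0, "tz": -0.3, "wx": 0, "wy": 0, "wz": 0.34, "claw": 0.46}]'

```text
clock: 14.1
eef_pos: [507.3, 10.1, 139.7]
tool_rot: [-3.137, -0.001, 1.95]
force: [2.4, -0.9, -0.6]
width: 46.2
gripper_force: 0.0
```

Run:
```python
from h import *
go(500,-120,150,171)
```

```text
at [507.3  10.1 139.7] [-1.797e+02 -1.000e-01  1.117e+02] t [-0.394 -0.183 -0.034] w [-0.002 -0.002 -0.659] width 46.2 clk 14.1
```

Emit:
jog_arm --plan '[{"tx": -0.394, "ty": -0.183, "tz": -0.05, "wx": 0, "wy": 0, "wz": 0.34, "claw": 0.275}, {"tx": -0.394, "ty": -0.183, "tz": -0.05, "wx": 0, "wy": 0, "wz": 0.34, "claw": 0.275}, {"tx": -0.394, "ty": -0.183, "tz": -0.05, "wx": 0, "wy": 0, "wz": 0.34, "claw": 0.275}, {"tx": -0.394, "ty": -0.183, "tz": -0.05, "wx": 0, "wy": 0, "wz": 0.34, "claw": 0.275}, {"tx": -0.394, "ty": -0.183, "tz": -0.05, "wx": 0, "wy": 0, "wz": 0.34, "claw": 0.275}, {"tx": -0.394, "ty": -0.183, "tz": -0.05, "wx": 0, "wy": 0, "wz": 0.34, "claw": 0.275}]'

```text
clock: 14.7
eef_pos: [500.8, -118.8, 154.5]
tool_rot: [-3.14, -0.001, 1.417]
force: [-1.1, -0.1, 0.4]
width: 62.2
gripper_force: 0.0
```

Run:
```python
from h import *
p=ctrl.get_image('top');save(p,'t6.png',(200,110,360,260),4)
try: print(disc(p))
except Exception as e: print(e)
go(500,-50,150,81)
```

```text
cannot unpack non-iterable NoneType object
at [ 501.  -118.5  154.5] [-1.799e+02 -1.000e-01  8.120e+01] t [ 0.225 -0.038  0.015] w [-0.001 -0.001  0.002] width 61.9 clk 14.8
```

View pics/t6.png

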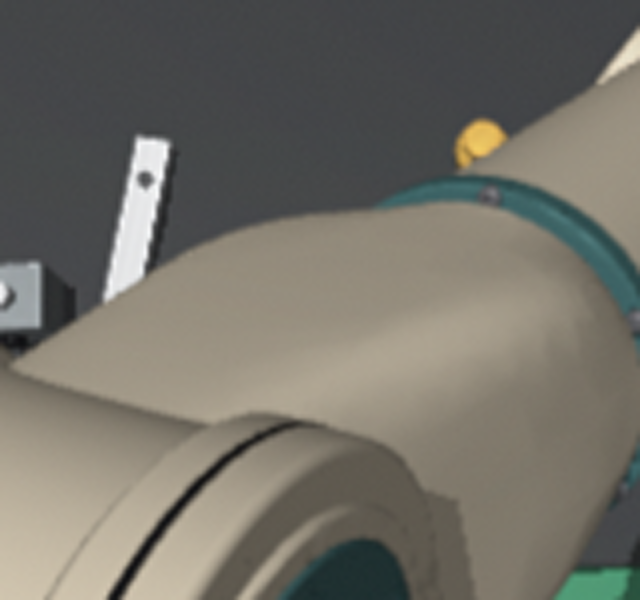

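Top view is blocked by the forearm (disc hidden); use the side camera's pins with the offset seen earlier (+5.5, +5.3).

Run:
```python
from h import *
p=ctrl.get_image('side');save(p,'s7.png',(220,140,400,290),4)
r=pick(p,'disc',(430,-100),(640,260));print(disc(p))
m,P=r
m=cv2.dilate(m.astype(np.uint8),np.ones((3,15)))>0
q=P[m&(P[...,2]>54)&(P[...,2]<80)]
for s in(-1,1):
    k=q[(q[:,0]-514)*s>0]
    if len(k):print(len(k),k.mean(0).round(1),k.min(0).round(1),k.max(0).round(1))
```

```text
(array([502.8,  12.3]), 196.0, np.float64(655.1), [array([546.8,   6.6,  68.1]), array([468.4,  20.3,  64.2])])
39 [469.6  17.7  65.7] [464.1   8.6  55. ] [475.6  24.1  74.2]
40 [545.6  11.8  65.6] [5.40e+02 4.00e-01 5.41e+01] [551.4  18.6  75.9]
```

View pics/s7.png

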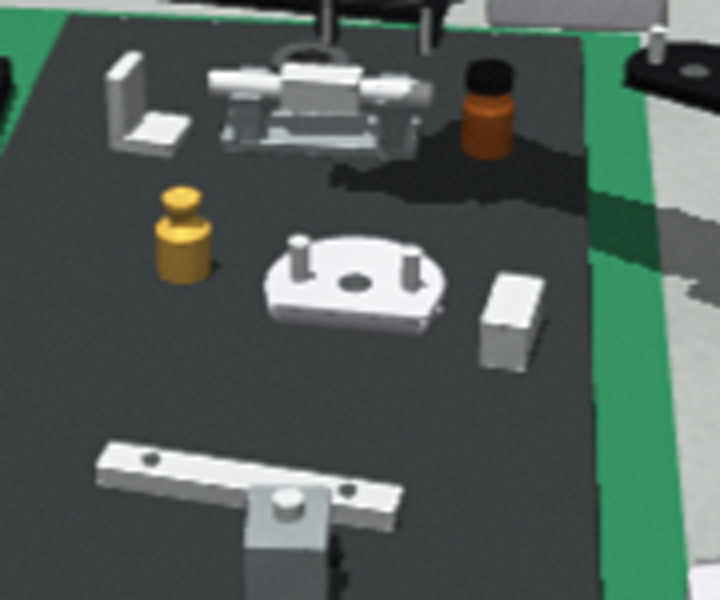

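Side picture: disc centre ~(355,283) in crop with flat facing the bar, ~4–5° short of parallel; mandrel still seated; bystanders unmoved. Next: fingers behind both pins, tool square to the bar.

Emit:
jog_arm --plan '[{"tx": 0.16, "ty": -0.03, "tz": 0, "wx": 0, "wy": 0, "wz": 0, "claw": 0.275}, {"tx": 0.322, "ty": -0.063, "tz": 0, "wx": 0, "wy": 0, "wz": 0, "claw": 0.275}, {"tx": 0.322, "ty": -0.063, "tz": 0, "wx": 0, "wy": 0, "wz": 0, "claw": 0.275}, {"tx": 0.322, "ty": -0.063, "tz": 0.12, "wx": 0, "wy": 0, "wz": 0, "claw": 0.275}, {"tx": 0.322, "ty": -0.063, "tz": 0.24, "wx": 0, "wy": 0, "wz": 0, "claw": 0.275}, {"tx": 0.322, "ty": -0.063, "tz": 0.34, "wx": 0, "wy": 0, "wz": 0, "claw": 0.275}, {"tx": 0.322, "ty": -0.063, "tz": 0.358, "wx": 0, "wy": 0, "wz": 0, "claw": 0.275}, {"tx": 0.322, "ty": -0.063, "tz": 0.358, "wx": 0, "wy": 0, "wz": 0, "claw": 0.275}, {"tx": 0.322, "ty": -0.063, "tz": 0.358, "wx": 0, "wy": 0, "wz": 0, "claw": 0.275}]'

```text
clock: 15.85
eef_pos: [498.6, -21.6, 48.5]
tool_rot: [3.14, -0.0, 1.412]
force: [0.2, -0.3, 0.2]
width: 61.7
gripper_force: 0.0
```

Run:
```python
from h import *
go(497.3+.156*150,-20+.988*150,47,81)
p=ctrl.get_image('side');save(p,'s8.png',(260,150,380,240),5)
```

```text
at [498.6 -21.6  48.5] [179.9  -0.   80.9] t [ 0.505 -0.006  0.005] w [ 0.001 -0.    -0.001] width 61.7 clk 15.85
```

View pics/s8.png

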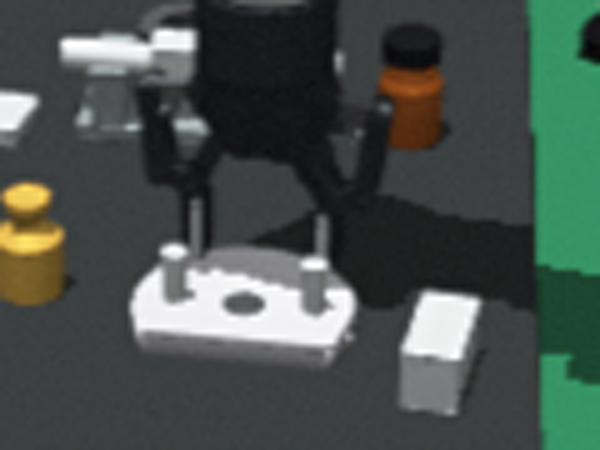

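Picture: both fingers stand behind the pins (fingers ~(192,240)/(328,240), pins (172,275)/(313,285)); shift slightly to +x and widen a little, then push.

Emit:
jog_arm --plan '[{"tx": 0, "ty": 0.01, "tz": 0.004, "wx": 0, "wy": 0, "wz": 0, "claw": 0.25}, {"tx": 0, "ty": 0.01, "tz": 0.004, "wx": 0, "wy": 0, "wz": 0, "claw": 0.25}, {"tx": 0.02, "ty": 0.01, "tz": 0.004, "wx": 0, "wy": 0, "wz": 0, "claw": 0.25}, {"tx": 0.04, "ty": 0.01, "tz": 0.004, "wx": 0, "wy": 0, "wz": 0, "claw": 0.25}, {"tx": 0.06, "ty": 0.01, "tz": 0.004, "wx": 0, "wy": 0, "wz": 0, "claw": 0.25}, {"tx": 0.08, "ty": 0.01, "tz": 0.004, "wx": 0, "wy": 0, "wz": 0, "claw": 0.25}, {"tx": 0.1, "ty": 0.01, "tz": 0.004, "wx": 0, "wy": 0, "wz": 0, "claw": 0.25}, {"tx": 0.12, "ty": 0.01, "tz": 0.004, "wx": 0, "wy": 0, "wz": 0, "claw": 0.25}, {"tx": 0.14, "ty": 0.01, "tz": 0.004, "wx": 0, "wy": 0, "wz": 0, "claw": 0.25}, {"tx": 0.16, "ty": 0.01, "tz": 0.004, "wx": 0, "wy": 0, "wz": 0, "claw": 0.25}, {"tx": 0.17, "ty": 0.01, "tz": 0.004, "wx": 0, "wy": 0, "wz": 0, "claw": 0.25}, {"tx": 0.17, "ty": 0.01, "tz": 0.004, "wx": 0, "wy": 0, "wz": 0, "claw": 0.25}]'

```text
clock: 17.1
eef_pos: [509.1, 29.0, 46.3]
tool_rot: [3.141, -0.0, 1.412]
force: [0.0, -3.8, 2.2]
width: 64.0
gripper_force: 1.4
```

Run:
```python
from h import *
go(498.6+.156*187,-21.6+.988*187,47,81)
p=ctrl.get_image('side');save(p,'s9.png',(240,160,380,280),5)
print(disc(p))
```

```text
at [509.1  29.   46.3] [180.   -0.   80.9] t [ 0.452 -0.009 -0.002] w [ 0.    -0.    -0.001] width 64.0 clk 17.1
(array([506.6,  47.9]), -161.7, np.float64(693.5), [array([551.8,  41.9,  67.4]), array([476.7,  58.8,  66. ])])
```

View pics/s9.png

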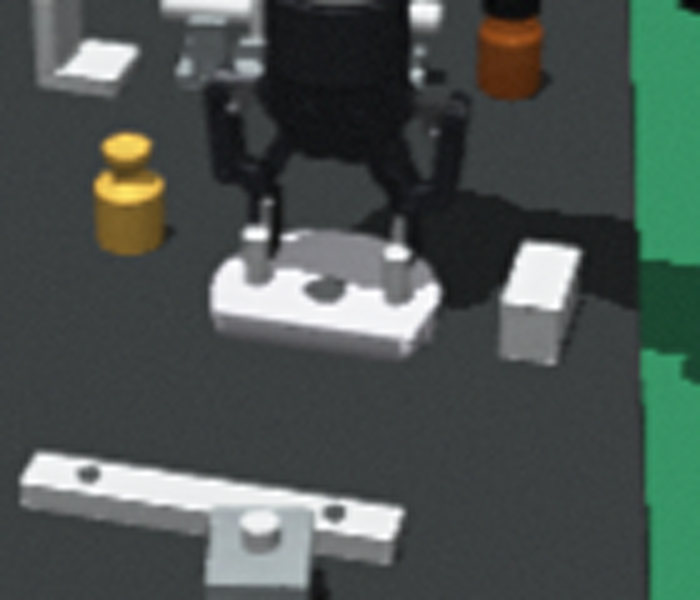

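Picture: both fingers bear on both pins, flat parallel to the bar (disc at crop (325,295), bar at (215,505)). That was my last view; I continue on numbers only.

Emit:
jog_arm --plan '[{"tx": 0.03, "ty": 0, "tz": -0.003, "wx": 0, "wy": 0, "wz": 0, "claw": 0.25}, {"tx": 0.06, "ty": 0, "tz": -0.003, "wx": 0, "wy": 0, "wz": 0, "claw": 0.25}, {"tx": 0.1, "ty": 0, "tz": -0.003, "wx": 0, "wy": 0, "wz": 0, "claw": 0.25}, {"tx": 0.14, "ty": 0, "tz": -0.003, "wx": 0, "wy": 0, "wz": 0, "claw": 0.25}, {"tx": 0.18, "ty": 0, "tz": -0.003, "wx": 0, "wy": 0, "wz": 0, "claw": 0.25}, {"tx": 0.22, "ty": 0, "tz": -0.003, "wx": 0, "wy": 0, "wz": 0, "claw": 0.25}, {"tx": 0.26, "ty": 0, "tz": -0.003, "wx": 0, "wy": 0, "wz": 0, "claw": 0.25}, {"tx": 0.3, "ty": 0, "tz": -0.003, "wx": 0, "wy": 0, "wz": 0, "claw": 0.25}, {"tx": 0.34, "ty": 0, "tz": -0.003, "wx": 0, "wy": 0, "wz": 0, "claw": 0.25}, {"tx": 0.37, "ty": 0, "tz": -0.003, "wx": 0, "wy": 0, "wz": 0, "claw": 0.25}, {"tx": 0.4, "ty": 0, "tz": -0.003, "wx": 0, "wy": 0, "wz": 0, "claw": 0.25}, {"tx": 0.4, "ty": 0, "tz": -0.003, "wx": 0, "wy": 0, "wz": 0, "claw": 0.25}]'

```text
clock: 18.4
eef_pos: [527.9, 149.4, 47.0]
tool_rot: [-3.142, -0.002, 1.414]
force: [0.0, 0.2, 0.3]
width: 63.7
gripper_force: 0.0
```

Emit:
jog_arm --plan '[{"tx": 0.01, "ty": 0, "tz": 0, "wx": 0, "wy": 0, "wz": 0, "claw": 0.25}, {"tx": 0.02, "ty": 0, "tz": 0, "wx": 0, "wy": 0, "wz": 0, "claw": 0.25}, {"tx": 0.03, "ty": 0, "tz": 0, "wx": 0, "wy": 0, "wz": 0, "claw": 0.25}, {"tx": 0.04, "ty": 0, "tz": 0, "wx": 0, "wy": 0, "wz": 0, "claw": 0.25}, {"tx": 0.045, "ty": 0, "tz": 0, "wx": 0, "wy": 0, "wz": 0, "claw": 0.25}, {"tx": 0.045, "ty": 0, "tz": 0, "wx": 0, "wy": 0, "wz": 0, "claw": 0.25}]'

```text
clock: 19.0
eef_pos: [530.1, 160.3, 47.2]
tool_rot: [3.141, 0.0, 1.412]
force: [0.1, -3.3, 0.9]
width: 64.2
gripper_force: 1.8
```

```bash
cat >> h.py <<'E'
def sidepins(p,x0,y0):
    P=cloud(p);m=(P[...,2]>52)&(P[...,2]<78)
    for s in(-1,1):
        k=P[m&(np.hypot(P[...,0]-(x0+s*37.6),P[...,1]-(y0-s*5.9))<13)]
        print(s,len(k),k.mean(0).round(1))
E
python3 - <<'E'
from h import *
p=ctrl.get_image('side')
try: print(disc(p))
except Exception as e: print(e)
s=ctrl.read_state();e=s['eef_pos'];print(e,s['force'])
sidepins(p,e[0]+18*.156+5.5,e[1]+18*.988+5.3)
E
```

```text
(array([533.9, 181.6]), 78.8, np.float64(246.0), [array([496.6, 187.8,  66.6]), array([571.2, 175.4,  65.9])])
[530.1408871  160.34266602  47.2120094 ] [-0.40593222 -3.69783395  1.39851716]
-1 61 [497.  187.8  65.8]
1 49 [572.1 176.8  66. ]
```

Emit:
jog_arm --plan '[{"tx": 0.004, "ty": 0, "tz": 0, "wx": 0, "wy": 0, "wz": 0, "claw": 0.25}, {"tx": 0.008, "ty": 0, "tz": 0, "wx": 0, "wy": 0, "wz": 0, "claw": 0.25}, {"tx": 0.012, "ty": 0, "tz": 0, "wx": 0, "wy": 0, "wz": 0, "claw": 0.25}, {"tx": 0.012, "ty": 0, "tz": 0, "wx": 0, "wy": 0, "wz": 0, "claw": 0.25}]'

```text
clock: 19.5
eef_pos: [530.5, 163.7, 47.2]
tool_rot: [3.141, 0.0, 1.412]
force: [-1.1, -3.8, 3.2]
width: 63.8
gripper_force: 2.3
```

Emit:
jog_arm --plan '[{"tx": 0.003, "ty": 0, "tz": 0, "wx": 0, "wy": 0, "wz": 0, "claw": 0.25}, {"tx": 0.006, "ty": 0, "tz": 0, "wx": 0, "wy": 0, "wz": 0, "claw": 0.25}, {"tx": 0.009, "ty": 0, "tz": 0, "wx": 0, "wy": 0, "wz": 0, "claw": 0.25}, {"tx": 0.009, "ty": 0, "tz": 0, "wx": 0, "wy": 0, "wz": 0, "claw": 0.25}]'

```text
clock: 19.9
eef_pos: [530.8, 165.3, 47.2]
tool_rot: [3.142, 0.002, 1.412]
force: [-0.0, -6.3, 3.1]
width: 64.1
gripper_force: 3.4
```

Emit:
jog_arm --plan '[{"tx": 0.002, "ty": 0, "tz": 0, "wx": 0, "wy": 0, "wz": 0, "claw": 0.25}, {"tx": 0.004, "ty": 0, "tz": 0, "wx": 0, "wy": 0, "wz": 0, "claw": 0.25}, {"tx": 0.004, "ty": 0, "tz": 0, "wx": 0, "wy": 0, "wz": 0, "claw": 0.25}]'

```text
clock: 20.2
eef_pos: [530.8, 165.3, 47.2]
tool_rot: [-3.142, 0.003, 1.411]
force: [-2.7, -8.9, 4.8]
width: 64.1
gripper_force: 4.6
```

Run:
```python
from h import *
p=ctrl.get_image('side')
print(disc(p))
s=ctrl.read_state();e=s['eef_pos'];print(e,s['force'])
sidepins(p,e[0]+18*.156+5.5,e[1]+18*.988+5.3)
```

```text
(array([535.3, 185.2]), 78.9, np.float64(286.6), [array([498.4, 193.3,  66.4]), array([572.6, 181.9,  66.1])])
[530.76608733 165.30540285  47.18141786] [-2.14823648 -9.28188891  4.85824399]
-1 54 [498.3 193.1  65.7]
1 58 [572.5 181.5  64.8]
```

Emit:
jog_arm --plan '[{"tx": -0.01, "ty": 0, "tz": 0, "wx": 0, "wy": 0, "wz": 0, "claw": 0.25}, {"tx": -0.05, "ty": 0, "tz": 0, "wx": 0, "wy": 0, "wz": 0, "claw": 0.25}, {"tx": -0.05, "ty": 0, "tz": -0.1, "wx": 0, "wy": 0, "wz": 0, "claw": 0.25}, {"tx": -0.05, "ty": 0, "tz": -0.25, "wx": 0, "wy": 0, "wz": 0, "claw": 0.25}, {"tx": -0.05, "ty": 0, "tz": -0.4, "wx": 0, "wy": 0, "wz": 0, "claw": 0.25}, {"tx": -0.2, "ty": 0, "tz": -0.5, "wx": 0, "wy": 0, "wz": -0.1, "claw": 0.25}, {"tx": -0.9, "ty": 0, "tz": -0.5, "wx": 0, "wy": 0, "wz": -0.6, "claw": 0.25}, {"tx": -0.9, "ty": 0, "tz": -0.5, "wx": 0, "wy": 0, "wz": -0.6, "claw": 0.25}, {"tx": -0.9, "ty": 0, "tz": -0.5, "wx": 0, "wy": 0, "wz": -0.6, "claw": 0.25}, {"tx": -0.9, "ty": 0, "tz": -0.5, "wx": 0, "wy": 0, "wz": -0.6, "claw": 0.25}, {"tx": -0.9, "ty": 0, "tz": -0.5, "wx": 0, "wy": 0, "wz": -0.6, "claw": 0.25}, {"tx": -0.9, "ty": 0, "tz": -0.5, "wx": 0, "wy": 0, "wz": -0.6, "claw": 0.25}]'

```text
clock: 21.5
eef_pos: [487.7, -102.1, 197.5]
tool_rot: [3.141, 0.001, 2.353]
force: [0.0, 0.7, -0.7]
width: 64.2
gripper_force: 0.0
```

Run:
```python
from h import *
p=ctrl.get_image('top');P=cloud(p)
try: print('top',disc(p))
except Exception as e: print(e)
r=pick(p,'bar',(480,180),(640,280))
if r:
    c=onplane(p,np.argwhere(r[0])[:,::-1],46)[:,:2];print(cv2.minAreaRect(c.astype(np.float32)),c.mean(0))
p=ctrl.get_image('side')
print('side',disc(p));sidepins(p,538.5,187)
P=cloud(p)
for n in('mandrel','gauge_block','weight','ring_gauge','angle_block','magnet_base','vblocks','oil_jar'):
    for r in ctrl.trace(p,n)[:1]: print(n,np.round(r['extent']),np.median(P[r['pixels']],0).round())
go(0,0,0,0)
```

```text
top (array([528.8, 182. ]), 80.8, np.float64(71.8), [array([492.8, 188.2,  70.9]), array([567.6, 175.7,  70. ])])
side (array([535.6, 183.6]), 81.3, np.float64(168.0), [array([498. , 193.1,  66.1]), array([572.6, 180.7,  65.5])])
-1 53 [498.1 193.3  64.9]
1 53 [572.8 180.6  64.9]
mandrel [302. 160.  53.  13.] [ 553. -208.   79.]
gauge_block [347. 221.  16.  25.] [402.  74.  62.]
weight [268. 200.  12.  23.] [627.  -4.  61.]
ring_gauge [298. 154.  17.   9.] [ 577. -327.   50.]
angle_block [256. 166.  20.  27.] [ 694. -197.   44.]
magnet_base [293. 277.  24.  33.] [519. 329.  74.]
vblocks [298. 170.  49.  19.] [ 554. -194.   39.]
oil_jar [341. 167.  13.  25.] [ 424. -200.   67.]
at [488.4 -98.6 197.1] [-180.    -0.   134.9] t [ 1.382 -0.921  0.657] w [-0.     0.     1.499] width 64.0 clk 22.15
```

Run:
```python
from h import *
import pickle
for k in('top','side'):
    p=pickle.load(open(k+'.pkl','rb'));g=p['img'].mean(2)
    c=proj(p,[[546+5*(k=='side')+a*.988,228+5*(k=='side')-a*.156-np.array(0),46] for a in np.linspace(-75,75,61)])
    # disc-facing edge: step along -u from bar axis, find brightness crossing
    E=[]
    for a in np.linspace(-75,75,61):
        b=np.array([546.2+5*(k=='side')+a*.988,229+4*(k=='side')-a*.156]);t=np.arange(0,25,.5)
        X=np.c_[b[0]-t*.156,b[1]-t*.988,np.full(len(t),46)]
        uv=proj(p,X).astype(np.float32);v=cv2.remap(g.astype(np.float32),uv[:,0],uv[:,1],cv2.INTER_LINEAR).ravel()
        j=np.where(v<130)[0]
        if len(j) and j[0]>4:E.append(X[j[0],:2])
    E=np.array(E);
    for _ in range(3):
        l=np.polyfit(E[:,0],E[:,1],1);r=E[:,1]-np.polyval(l,E[:,0]);E=E[abs(r)<2]
    print(k,len(E),np.degrees(np.arctan(l[0])),'edge y at 530:',np.polyval(l,530))
for k in('top','side'):
    p=ctrl.get_image(k);g=p['img'].mean(2).astype(np.float32);o=(5.5,4.5) if k=='side' else (0,0)
    for a in(-35,-20,-5,10,25,40):  # profile across the joint
        t=np.arange(-10,11,2.);b=np.array([538.5+o[0]+a*.988,216.5+o[1]-a*.156])
        uv=proj(p,np.c_[b[0]+t*.156,b[1]+t*.988,np.full(len(t),45)]).astype(np.float32)
        print(k,a,cv2.remap(g,uv[:,0],uv[:,1],cv2.INTER_LINEAR).ravel().round().astype(int))
```

```text
top 55 -8.871976758573867 edge y at 530: 219.77674796646554
side 53 -8.995082676547653 edge y at 530: 220.5730658453498
top -35 [238 237 237 237 213 176 131 185 226 232 231]
top -20 [237 237 237 236 213 174 139 180 225 230 230]
top -5 [237 236 237 234 212 173 145 176 224 229 229]
top 10 [236 235 236 232 212 169 152 177 224 228 229]
top 25 [234 234 235 230 213 166 155 176 225 228 229]
top 40 [233 232 235 229 212 166 158 183 223 230 230]
side -35 [241 239 230 210 205 226 234 234 223 203 189]
side -20 [242 241 234 222 222 231 235 235 235 234 224]
side -5 [241 240 229 212 214 229 235 235 236 237 236]
side 10 [240 240 233 224 227 235 236 235 236 236 236]
side 25 [240 239 231 219 222 232 235 235 236 237 236]
side 40 [239 238 231 224 230 239 239 236 237 237 237]
```

```bash
python3 -c "
from h import *
print(ctrl.finish_job())"
```

```text
the job is handed in; nothing more can be done
None
```

The job is handed in, with no verdict returned: the mandrel sits level in both V-blocks, the disc's flat is against the bar (about 0.6° off parallel, gap about 1 mm, by camera measurement), no bystander appears to have moved, and I viewed 12 pictures, two over the limit of 10.

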